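# Clamp the salt shaker in the refill stand with its cam lever

### The arm

A 7-joint arm with a two-finger parallel gripper is mounted at the origin on a cart in front of the work surface, level with it; the furniture and walls round the work are solid. World frame = base frame: x ahead of the robot, y to its left, z up, the work surface at z = 0. Lengths are in m, angles in degrees, forces in N, time in s.
With the tool pointing down it reaches from about 0.425 to 0.875 m from the base axis. Payload 4.7 kg.
Tool frame: the origin (TCP) lies on the mounting face of the last link; the fingertips stand tcp_to_tips ahead of it and the grasp point (between the pads) lies 164 mm ahead of it (tcp_to_tips is the distance from the TCP to the fingertips, in m); z points along the fingers, y is the line along which they close (so a half turn about z gives the same grasp; the last joint's range is limited). The gripper opens to 87 mm and grips with 3 to 60 N. Pads are 19 mm wide; open, the fingers measure 117 mm over their backs; the gripper's body (75 mm by 190 mm) begins 51 mm behind the grasp point.
Start: joints at [-75.453, 18.392, -4.016, 83.108, 1.295, 78.541, -3.26], TCP at [0.154, 0.631, 0.405] pointing down, gripper open.
Joint ranges: [-163.93, 163.93], [-17.29, 119.83], [-79.2, 71.16], [3.27, 140.29], [-89.18, 269.18], [5.43, 117.66], [-154.24, 154.24]. Speed limits (degrees/s): [147.25, 147.25, 180, 180, 180, 180, 180].

### API

Orientations are given as [roll, pitch, yaw] about the fixed x, y, z axes, in that order (R = Rz(yaw) Ry(pitch) Rx(roll)).
In Python, from cell import get_obs, read_camera, sign_off, tcp_to_tips gives the robot as it stands.
- The arm moves only by the tool drive_tool, never from a script. Its argument "rows" is one flat list of numbers, 7 for each row, row after row: the shift along the tool's x, y, z in m, then the turn, a rotation vector about the tool's x, y, z in rad, then the gripper command: -1 is shut, 1 is fully open, values between are in proportion. In form: [tx, ty, tz, rx, ry, rz, fingers, tx, ty, tz, rx, ry, rz, fingers, ...]. A call has 1 to 5 rows; each row shifts and turns the commanded pose from where the row before left it, along the tool's axes as they then stand; what a row does not reach is not made up. A row lasts 1/8 s, in which the tool goes at most 62.5 mm and 10.7 degrees, less where a joint would pass 70% of its speed; a pose out of reach is approached as far as the arm can. A call is refused whole if a number of a shift passes 0.0625 or a number of a turn 0.188, either way. A call with a gripper value outside its range is refused whole. The fingers move at their own pace and stop on an object; "grip_force" is the grip in N (left out, the last holds). Time passes only in rows, so rows that do not move let the fingers close. It gives the time, the measured TCP pose, the force, the opening and the grip force at its end, in the units of the state.
- get_obs(): the state, without advancing time (a new reading comes with each control period).
- read_camera(name): name is "scene" or "top"; returns a dict with "color" (384x512x3 uint8, blue, green, red), "fov_y" (degrees; the focal length in pixels is half the picture's height over the tangent of half this angle, whatever the lens; pixels are square), "cx", "cy" (the principal point, pixels), "k1" (the pictures are not rectified: a ray, as slopes to the right and down, at radius r is drawn at 1 + k1 r^2 times it, then the intrinsics apply), "cam_to_world" (4x4, takes a point from camera to world coordinates). Camera axes: x right, y up, looking along -z (the intrinsics and any distortion apply to the point x, -y, -z); pixel columns grow to the right and rows downward; lengths in m; the calibration is good to about 2 mm. A picture is of the moment at which its call begins. There is no depth.
- sign_off(): hands the job in; it is judged then, once.
The state is a dict: "time_s": time; "qpos": joint angles; "joint_velocities": joint speeds; "effort": joint torques, N m; "tool_pos": TCP position; "tool_rot": TCP orientation; "force": force on the tool from outside, world axes, zero at the start; "wrist_torque": the same for the moment, N m; "grip_width": finger opening in m; "grasp_force": force on a finger pad.
Only numpy, scipy, OpenCV 4.12 (cv2) and the standard library are available. Lean on these libraries where they do the work, as an engineer would, in place of code of your own. Each camera call takes 0.05 s, during which the arm holds its last target. There are 200 camera calls.

### The job

Stand the salt shaker upright in the V-shaped nest of the aluminium refill stand and let go of it; then swing the stand's red cam lever round until it snaps past dead centre and lies home against its stop, so that the shaker is clamped for refilling. Never force the lever: once it has snapped over, do not ram it against its stop. Leave the two sample vials standing where they are, and finish with the robot touching nothing.

Things in the scene. Friction and masses are not known exactly. Their poses are not given: they have to be found in the camera images.
- shaker_mid (a point): Centre (half-way up, 45 mm above its foot) of the loose salt shaker: round, clear body with dark grey filling and a grey domed top; 90 mm tall, 0.1 kg, standing on the table. 44 mm across at its widest, 30 mm up, tapering to about 34 mm near the top. Grip it from above 10 to 15 mm above this point, so that the fingertips pass over the stand's jaw; fingers along the stand's x.
- stand: Refill stand, fixed to the table: aluminium plate 100 mm (its x) by 185 mm (its y, -135 to +51) by 12 mm high; origin on the table below the nest, z up. Clamping runs along +y: V jaw on the +y side, lever on a pivot block on the -y side. More than 30 N of push by the robot on any part of it, lever included, is forcing it.
- slot_mid (a point): Middle of the cross slot, 80 mm from the nest along the stand's -y, at the lever's mid height, 50 mm above the table. The grey block with the lever's upright pivot pin is locked anywhere within 22 mm of here along the stand's x, differently each time; this setting is NOT measured: see it or feel it. Lever: level bar 15 mm wide, 18 mm high, reaching 112 mm from the pin, red grip from 46 mm on.
- jaw: Fixed black 90 degree V jaw, 34 mm high (top 46 mm above the table), frame as the stand's, opening to -y. Opposite is a black rubber pad, 70 mm wide, top 34 mm above the table, driven along +y by the cam; lever open, it is about 7 mm clear of a seated shaker. It pushes home a shaker that stands up to 5 mm short of the V, so set the shaker down about 3 mm short (to -y).
- nest (a point): Where the centre of the shaker's foot belongs when it is clamped: on the plate's upper face, 12 mm above the table. Axes as the stand's.
- lever (a joint): Angle of the red cam lever, rad. 0: open (as it starts), pointing along the stand's -x; grows anticlockwise from above to 1.60: home at its stop, pointing along -y. Springs push it back open all the way to dead centre at 1.54 (hardest, about 12 N at 80 mm from the pin, near 0.9; falling to nothing at dead centre); past that it snaps to 1.60 by itself and stays.
- vial_1: Loose glass sample vial with a white cap and violet filling, 29 mm across, 78 mm tall, origin at its foot; a bystander near the shaker.
- vial_2: Like vial_1; a bystander on the right.

How it is judged (in metres and radians):
On the way, in this order (a step that is already met when the one before it is completed fails the run):
1. the shaker stands upright in the nest, released, with the lever still open (horizontal distance between shaker_mid and nest below 0.01 m and angle between shaker_mid's own z axis and vertical below 0.1 rad and z of shaker_mid in the frame of nest below 0.049 m and contact force between the fingers and shaker below 0.2 N and value of joint lever below 0.6 rad), for 0.2 s.
2. the lever is past dead centre and home (value of joint lever above 1.57 rad), for 0.1 s.
At the end, for the whole second after the job is handed in: The lever is home (above 1.57 rad of 1.60), and the shaker stands upright (within 0.1 rad) on the plate within 6 mm of the nest, pressed into the V jaw with more than 8 N (value of joint lever above 1.57 rad and horizontal distance between shaker_mid and nest below 0.006 m and z of shaker_mid in the frame of nest below 0.049 m and angle between shaker_mid's own z axis and vertical below 0.1 rad and contact force between shaker and jaw above 8 N); the robot touches nothing.
It fails at once if the robot pushes the stand or its lever with more than 30 N (contact force between any of the fingers, the arm and stand above 30 N).
It fails at once if a sample vial is shoved more than 30 mm or knocked over (distance of any of vial_1, vial_2 from where it was at the start of the episode above 0.03 m or angle between any of vial_1, vial_2's own z axis and vertical above 0.5 rad).
It also fails if it takes over 61 s, if anything falls off the work surface, if the arm or the gripper's body presses on something with over 40 N, if the wrist force passes 120 N, or if a joint passes its speed limit or range.

## Working session

There is one attempt and no reset: what is moved stays moved. The work goes in short steps, Python scripts to look and compute and a tool call to move; the robot and the scene stay as the last step left them, time stands still between calls to the robot, and variables do not carry over. Pictures are saved under pics/ and viewed, at most 10 in all, crops included, and the job is handed in when it is done.

Besides the shell and the picture viewer there is one more tool, called after "Emit:" by a JSON object that holds its "name" and its "arguments", one argument or row to a line. drive_tool: Moves the arm, as the interface text tells. Its arguments: {"type":"object","properties":{"rows":{"type":"array","items":{"type":"number"}},"grip_force":{"type":"number"}},"required":["rows"]}

```bash
mkdir -p pics
cat > h.py <<'E'
import numpy as np, cv2
from cell import get_obs, read_camera, sign_off, tcp_to_tips
def K(c):
    h,w=c["color"].shape[:2]; f=h/2/np.tan(np.radians(c["fov_y"])/2)
    return np.array([[f,0,c["cx"]],[0,f,c["cy"]],[0,0,1.]]),np.array([c["k1"],0,0,0.])
def ray(c,uv):
    k,d=K(c); p=cv2.undistortPoints(np.array(uv,float).reshape(-1,1,2),k,d).reshape(-1,2)
    T=np.array(c["cam_to_world"]); r=np.c_[p[:,0],-p[:,1],-np.ones(len(p))]@T[:3,:3].T
    return T[:3,3],r
def at_z(c,uv,z):
    o,r=ray(c,uv); z=np.asarray(z,float); s=(z-o[2])/r[:,2]; return o+r*s[:,None]
def proj(c,P):
    k,d=K(c); T=np.array(c["cam_to_world"]); q=(np.atleast_2d(P)-T[:3,3])@T[:3,:3]; q=q*[1,-1,-1]
    return cv2.projectPoints(q,np.zeros(3),np.zeros(3),k,d)[0].reshape(-1,2)
E
python3 - <<'E'
from h import *
import pickle
for n in("scene","top"):
    c=read_camera(n); pickle.dump(c,open(n+".pkl","wb")); cv2.imwrite(f"pics/{n}0.png",c["color"]); print(n,c["fov_y"],c["k1"],np.round(c["cam_to_world"],3).tolist())
print(get_obs(),tcp_to_tips)
E
```

```text
scene 50.76263324654187 0.023755147071141652 [[0.713, 0.488, -0.503, 0.02], [-0.701, 0.475, -0.532, -0.5], [-0.021, 0.732, 0.681, 0.707], [0.0, 0.0, 0.0, 1.0]]
top 49.32728867047308 -0.046873014770398944 [[0.024, 0.996, -0.086, 0.405], [-1.0, 0.022, -0.019, 0.003], [-0.017, 0.087, 0.996, 1.235], [0.0, 0.0, 0.0, 1.0]]
{'time_s': 0.1, 'qpos': array([-75.45204924,  18.43521599,  -4.01663889,  83.1670068 ,
         1.29527545,  78.54020245,  -3.26049021]), 'joint_velocities': array([ 0.05491234, -0.09058094,  0.05684946, -0.14101322, -0.07118448,
        0.10897282,  0.06589163]), 'effort': array([-8.78850242e-04, -4.92571342e+01, -4.06388249e-01, -3.13399386e+01,
       -6.43173675e-02,  3.93753732e-02,  5.40363010e-05]), 'tool_pos': array([0.15436619, 0.63122371, 0.40377412]), 'tool_rot': array([-1.79902825e+02,  5.29130018e-03,  1.66262244e+02]), 'force': array([ 0.49887491, -0.08317425, -0.35583439]), 'wrist_torque': array([-0.01327768, -0.03228293,  0.0680635 ]), 'grasp_force': 0.0, 'grip_width': 0.08675630094514969} 0.1822
```

View pics/top0.png

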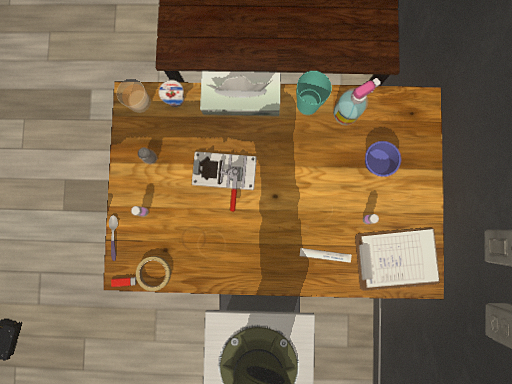

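View pics/scene0.png

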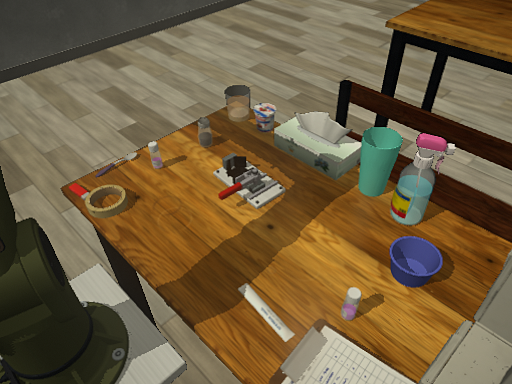

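Run:
```python
from h import *
import pickle
t=pickle.load(open("top.pkl","rb"));s=pickle.load(open("scene.pkl","rb"))
a=cv2.resize(t["color"][135:225,125:265],None,fx=5.7,fy=5.7,interpolation=cv2.INTER_CUBIC)
b=cv2.resize(s["color"][105:215,145:295],None,fx=5.3,fy=5.3,interpolation=cv2.INTER_CUBIC)
cv2.imwrite("pics/t1.png",a);cv2.imwrite("pics/s1.png",b)
```

```text
(no output)
```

View pics/t1.png

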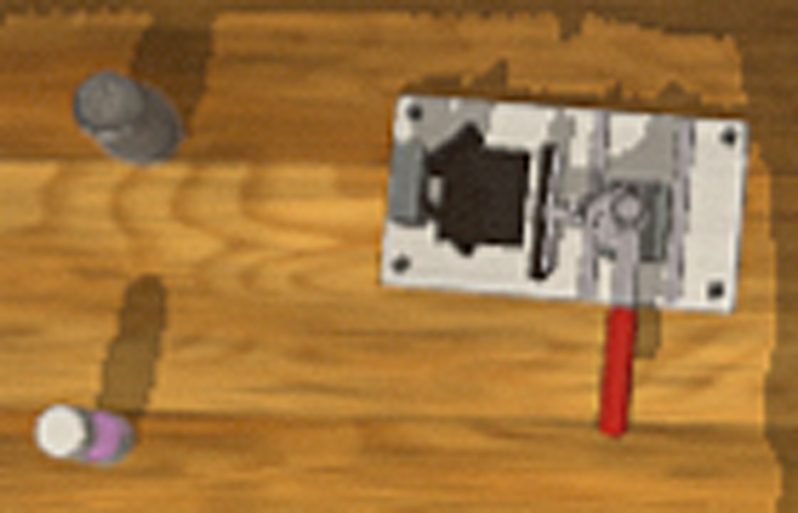

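View pics/s1.png

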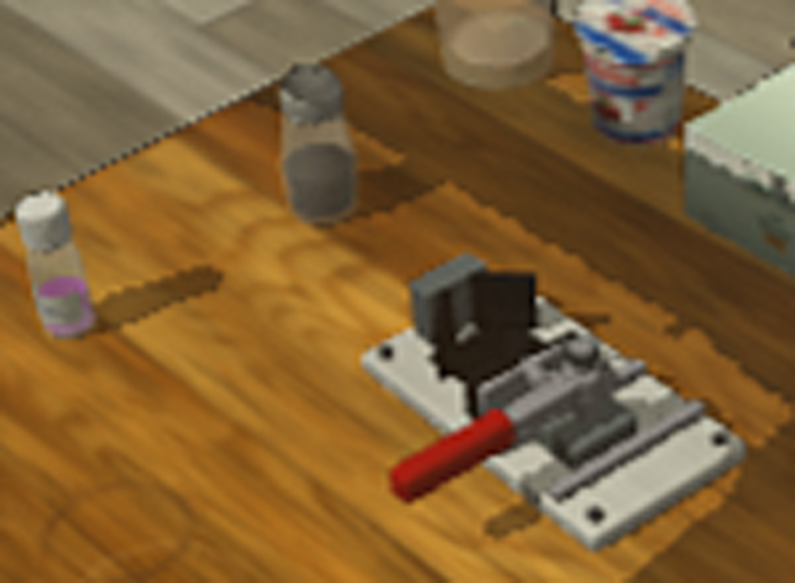

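```bash
cat > m.py <<'E'
from h import *
import pickle
from scipy.optimize import least_squares
t=pickle.load(open("top.pkl","rb"));s=pickle.load(open("scene.pkl","rb"))
T=lambda p:(np.array(p,float)+.5)/5.7-.5+[125,135]
S=lambda p:(np.array(p,float)+.5)/5.3-.5+[145,105]
# stand
yl,yh=-.1345,.051
mod=np.array([[.05,yh],[.05,yl],[-.05,yl],[-.05,yh]])
ct=T([[401,95],[748,120],[733,312],[381,284]]); cs=S([[535,296],[745,445],[590,543],[362,357]])
def W(p,q): 
    q=np.atleast_2d(q);c,sn=np.cos(p[2]),np.sin(p[2]); return np.c_[q[:,0]*c-q[:,1]*sn+p[0],q[:,0]*sn+q[:,1]*c+p[1]]
def Z(a,z): return np.c_[a,np.full(len(a),z)]
print("plate top",at_z(t,ct,.012).round(4).tolist())
print("plate scene",at_z(s,cs,.012).round(4).tolist())
for nm,ls in(("top",((t,ct),)),("scene",((s,cs[1:]),)),):
    f=lambda p:np.concatenate([(proj(c,Z(W(p,mod if len(k)==4 else mod[1:]),.012))-k).ravel() for c,k in ls])
    r=least_squares(f,[.5,.1,0]);print(nm,r.x,np.abs(r.fun).max())
    if nm=="top": P=r.x
R=lambda a:(np.atleast_2d(a)[:,:2]-P[:2])@np.array([[np.cos(P[2]),-np.sin(P[2])],[np.sin(P[2]),np.cos(P[2])]])
print("lever tip, root, pin in stand",R(at_z(t,T([[613,435],[622,308],[628,208]]),[.059,.059,.066])).round(4).tolist())
print("world",at_z(t,T([[613,435],[622,308],[628,208]]),[.059,.059,.066]).round(4).tolist())
th=np.linspace(0,2*np.pi,60)
def ext(c,x,y,prof):
    q=np.concatenate([proj(c,np.c_[x+r*np.cos(th),y+r*np.sin(th),0*th+z]) for z,r in prof]); return np.r_[q.min(0),q.max(0)]
def fit(prof,te,se,g):
    te=np.r_[T(te[:2]),T(te[2:])] if te else None; se=np.r_[S(se[:2]),S(se[2:])]
    for nm,l in(("both",((t,te),(s,se))),("top",((t,te),)),("scene",((s,se),))):
        f=lambda p:np.concatenate([ext(c,p[0],p[1],prof)-e for c,e in l])
        r=least_squares(f,g,diff_step=1e-4);print(nm,r.x.round(4),r.fun.round(1))
fit([(0,.02),(.03,.022),(.08,.017),(.087,.012),(.09,.004)],[75,70,183,163],[284,62,356,222],[.5,.4])
fit([(0,.0145),(.05,.0145),(.078,.0115)],[36,404,133,463],[17,190,95,337],[.4,.4])
print(at_z(t,[[371,220]],.078), at_z(s,[[349,317]],0.))
E
python3 m.py
```

```text
plate top [[0.6157, 0.2003, 0.012], [0.6062, 0.0193, 0.012], [0.5062, 0.0247, 0.012], [0.5166, 0.2071, 0.012]]
plate scene [[0.6136, 0.1826, 0.012], [0.6039, 0.0222, 0.012], [0.5035, 0.0272, 0.012], [0.517, 0.2093, 0.012]]
top [ 0.56354376  0.15455574 -0.05634632] 0.7746325808003576
scene [ 0.56334812  0.15781609 -0.07146596] 0.671119672777678
lever tip, root, pin in stand [[-0.1192, -0.0798], [-0.0562, -0.0789], [-0.007, -0.0782]]
world [[0.44, 0.0816, 0.059], [0.503, 0.0789, 0.059], [0.5521, 0.0769, 0.066]]
both [0.5977 0.3376] [-1.2 -0.4 -0.2  0.4 -0.5  0.4  1.6  1.4]
top [0.5978 0.3355] [-0.5 -0.4  0.5  0.4]
scene [0.5998 0.3426] [-1.  -0.5  1.1  0.5]
both [0.4346 0.3532] [-0.5  0.1 -0.8  0.2  0.4  0.3  0.8  1.1]
top [0.4351 0.3513] [ 0.2 -0.1 -0.2  0.1]
scene [0.4353 0.3573] [-0.2 -0.4  0.2  0.3]
[[ 0.42309244 -0.30329946  0.078     ]] [[ 0.42554634 -0.31184053  0.        ]]
```

Emit:
{"name": "drive_tool", "arguments": {
  "rows": [0, 0, 0, 0, 0, 0.174, 1, 0, 0, 0, 0, 0, 0.174, 1, 0, 0, 0, 0, 0, 0.174, 1, 0, 0, 0, 0, 0, 0.174, 1],
  "grip_force": 15
}}

```text
time_s: 0.6
tool_pos: [0.1544, 0.6313, 0.4041]
tool_rot: [-180.0, 0.0, 126.1]
force: [-0.5, -0.5, 0.8]
grip_width: 0.087
grasp_force: 0.0
```

Emit:
{"name": "drive_tool", "arguments": {
  "rows": [0, 0, 0, 0, 0, 0.174, 1, 0, 0, 0, 0, 0, 0.174, 1, 0, 0, 0, 0, 0, 0.174, 1, 0, 0, 0, 0, 0, 0.172, 1, 0, 0, 0, 0, 0, 0, 1]
}}

```text
time_s: 1.23
tool_pos: [0.1543, 0.6313, 0.4042]
tool_rot: [180.0, 0.1, 86.7]
force: [-0.2, -0.0, -0.1]
grip_width: 0.0869
grasp_force: 0.0
```

Emit:
{"name": "drive_tool", "arguments": {
  "rows": [-0.0267, 0.046, 0, 0, 0, 0, 1, -0.0267, 0.046, 0, 0, 0, 0, 1, -0.0267, 0.046, 0, 0, 0, 0, 1, -0.0267, 0.046, 0, 0, 0, 0, 1, -0.0267, 0.046, 0, 0, 0, 0, 1]
}}

```text
time_s: 1.85
tool_pos: [0.3774, 0.4834, 0.4047]
tool_rot: [-180.0, -0.0, 86.8]
force: [0.0, 1.7, -0.1]
grip_width: 0.087
grasp_force: 0.0
```

Emit:
{"name": "drive_tool", "arguments": {
  "rows": [-0.0267, 0.046, 0, 0, 0, 0, 1, -0.0267, 0.046, 0, 0, 0, 0, 1, -0.0267, 0.046, 0, 0, 0, 0, 1, -0.0267, 0.046, 0, 0, 0, 0, 1, -0.0267, 0.046, 0, 0, 0, 0, 1]
}}

```text
time_s: 2.48
tool_pos: [0.599, 0.3368, 0.4046]
tool_rot: [-180.0, -0.0, 86.9]
force: [0.2, 0.6, -0.2]
grip_width: 0.0872
grasp_force: 0.0
```

Emit:
{"name": "drive_tool", "arguments": {
  "rows": [0, 0, 0, 0, 0, 0, 1, 0, 0, 0, 0, 0, 0, 1]
}}

```text
time_s: 2.72
tool_pos: [0.5976, 0.3381, 0.4042]
tool_rot: [-179.9, -0.0, 86.7]
force: [-1.3, 1.8, -0.3]
grip_width: 0.087
grasp_force: 0.0
```

Emit:
{"name": "drive_tool", "arguments": {
  "rows": [0, 0, 0.045, 0, 0, 0, 1, 0, 0, 0.045, 0, 0, 0, 1, 0, 0, 0.04, 0, 0, 0, 1, 0, 0, 0.03, 0, 0, 0, 1, 0, 0, 0.0225, 0, 0, 0, 1]
}}

```text
time_s: 3.35
tool_pos: [0.5957, 0.3399, 0.2205]
tool_rot: [-179.9, -0.0, 86.9]
force: [0.6, 0.2, 0.2]
grip_width: 0.0869
grasp_force: 0.0
```

Run:
```python
from h import *
s=read_camera("scene"); o=get_obs(); print(o["tool_pos"],o["force"])
x,y,z=.598,.338,0
im=s["color"].copy()
p=proj(s,np.array([o["tool_pos"]+[0,0,-tcp_to_tips],[x,y,0],[x,y,.09]])); print(p)
b=cv2.resize(im[90:215,130:300],None,fx=4.7,fy=4.7,interpolation=cv2.INTER_CUBIC)
for q in p: cv2.circle(b,tuple(int(v) for v in ((q+.5-[130,90])*4.7)),3,(0,255,255),1)
cv2.imwrite("pics/s2.png",b)
```

```text
[0.59472697 0.33938295 0.21746534] [-1.79849524 -0.90529995 -2.6371281 ]
[[204.21566319 134.30195585]
 [206.70890981 143.887722  ]
 [203.20224565 117.91274898]]
```

View pics/s2.png

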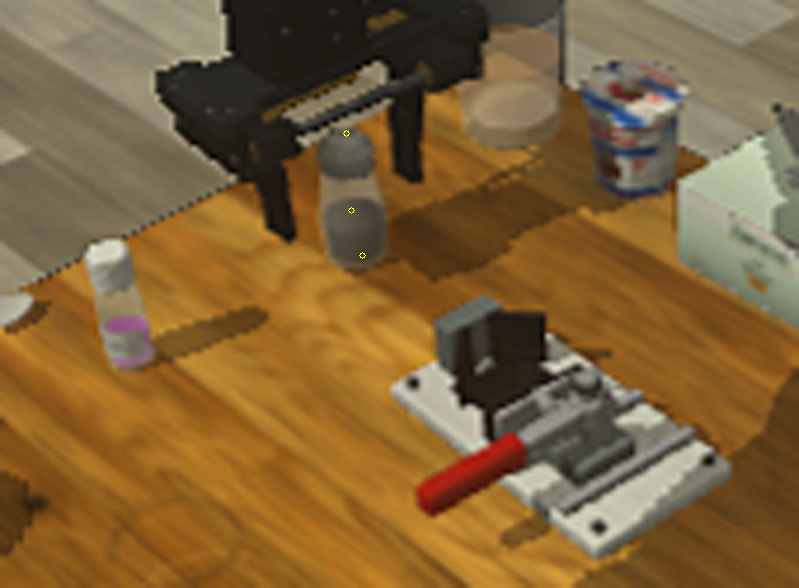

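Emit:
{"name": "drive_tool", "arguments": {
  "rows": [0, 0, 0, 0, 0, 0, -1, 0, 0, 0, 0, 0, 0, -1, 0, 0, 0, 0, 0, 0, -1, 0, 0, 0, 0, 0, 0, -1, 0, 0, 0, 0, 0, 0, -1]
}}

```text
time_s: 4.03
tool_pos: [0.598, 0.3377, 0.2226]
tool_rot: [180.0, -0.0, 86.6]
force: [0.9, -0.6, -0.3]
grip_width: 0.0449
grasp_force: 0.0
```

Run:
```python
from h import *
a=[]
for i in range(6):
    read_camera("top"); o=get_obs(); a.append(np.r_[o["tool_pos"],o["tool_rot"],o["force"],o["grip_width"],o["grasp_force"]])
print(np.round(a,4)); print(np.mean(a,0).round(4)); print(o["qpos"].round(1))
```

```text
[[ 5.979000e-01  3.377000e-01  2.225000e-01  1.799885e+02 -1.490000e-02
   8.661650e+01  2.134000e-01 -7.857000e-01  4.575000e-01  4.130000e-02
   0.000000e+00]
 [ 5.979000e-01  3.377000e-01  2.224000e-01  1.799960e+02 -1.030000e-02
   8.661930e+01 -6.863000e-01  7.599000e-01  5.726000e-01  3.730000e-02
   1.495970e+01]
 [ 5.979000e-01  3.377000e-01  2.224000e-01 -1.799964e+02 -4.900000e-03
   8.661980e+01 -7.603000e-01 -6.264000e-01  6.729000e-01  3.720000e-02
   1.487860e+01]
 [ 5.979000e-01  3.378000e-01  2.224000e-01 -1.799960e+02 -4.500000e-03
   8.661870e+01 -2.137000e-01 -6.109000e-01  1.274200e+00  3.760000e-02
   1.488700e+01]
 [ 5.979000e-01  3.377000e-01  2.224000e-01 -1.799969e+02 -2.200000e-03
   8.662020e+01 -9.933000e-01 -7.009000e-01  7.302000e-01  3.730000e-02
   1.489350e+01]
 [ 5.979000e-01  3.378000e-01  2.224000e-01 -1.799994e+02 -6.700000e-03
   8.662050e+01 -7.220000e-01  5.489000e-01  1.465000e-01  3.720000e-02
   1.490020e+01]]
[ 5.97900e-01  3.37700e-01  2.22400e-01 -6.00007e+01 -7.30000e-03
  8.66192e+01 -5.27000e-01 -2.35800e-01  6.42300e-01  3.80000e-02
  1.24198e+01]
[-46.5  31.3  19.9  89.  -11.6  61.8 -27.1]
```

Emit:
{"name": "drive_tool", "arguments": {
  "rows": [0, 0, -0.03, 0, 0, 0, -1, 0, 0, -0.03, 0, 0, 0, -1, -0.02, -0.0025, -0.025, 0, 0, 0, -1, -0.0375, -0.0047, 0, 0, 0, 0, -1, -0.0375, -0.0047, 0, 0, 0, 0, -1]
}}

```text
time_s: 4.95
tool_pos: [0.5801, 0.2427, 0.3074]
tool_rot: [180.0, -0.0, 86.7]
force: [1.2, -0.1, -0.8]
grip_width: 0.0375
grasp_force: 14.7
```

Emit:
{"name": "drive_tool", "arguments": {
  "rows": [-0.0375, -0.0047, 0, 0, 0, 0, -1, -0.0375, -0.0047, 0, 0, 0, 0, -1, -0.0174, -0.0023, 0.015, 0, 0, 0, -1, 0, 0, 0.015, 0, 0, 0, -1, 0, 0, 0, 0, 0, 0, -1]
}}

```text
time_s: 5.58
tool_pos: [0.5624, 0.1539, 0.2749]
tool_rot: [-179.8, 0.0, 86.7]
force: [0.4, 0.5, -0.8]
grip_width: 0.0373
grasp_force: 14.7
```

Run:
```python
from h import *
import pickle
read_camera("top");read_camera("top")
for i in range(6): s=read_camera("scene")
pickle.dump(s,open("scene3.pkl","wb")); t=read_camera("top"); pickle.dump(t,open("top3.pkl","wb"))
o=get_obs(); print(o["tool_pos"],o["tool_rot"],o["force"],o["grip_width"])
b=cv2.resize(s["color"][105:215,170:300],None,fx=5.3,fy=5.3,interpolation=cv2.INTER_CUBIC)
cv2.imwrite("pics/s3.png",b)
```

```text
[0.56339212 0.15232928 0.27756885] [ 1.79967621e+02 -1.98379672e-02  8.66396178e+01] [ 0.02021882 -0.02395304 -0.4759009 ] 0.037318967094392246
```

View pics/s3.png

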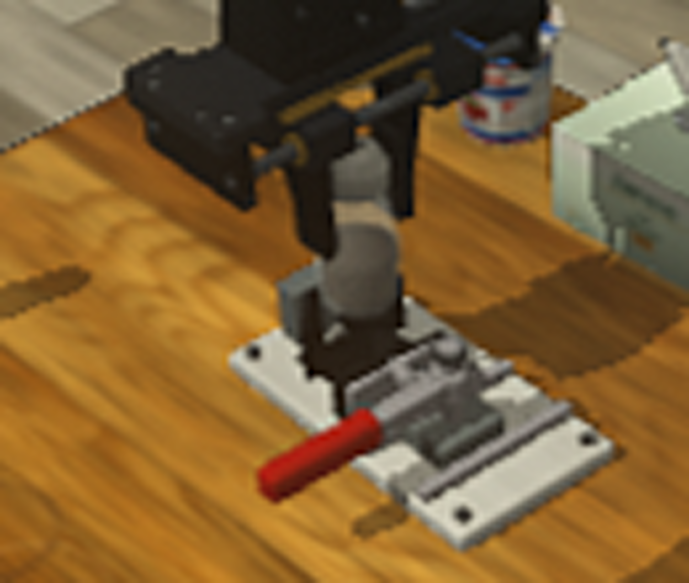

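```bash
cat > m2.py <<'E'
from h import *
import pickle
from scipy.optimize import least_squares
s=pickle.load(open("scene3.pkl","rb"))
S=lambda p:(np.array(p,float)+.5)/5.3-.5+[170,105]
mod=np.array([[.05,.051],[.05,-.1345],[-.05,-.1345],[-.05,.051]])
cs=S([[405,297],[615,447],[460,547],[230,357]])
def W(p,q): 
    c,sn=np.cos(p[2]),np.sin(p[2]); return np.c_[q[:,0]*c-q[:,1]*sn+p[0],q[:,0]*sn+q[:,1]*c+p[1],np.full(len(q),.012)]
for idx in([0,1,2,3],[1,2,3]):
    r=least_squares(lambda p:(proj(s,W(p,mod[idx]))-cs[idx]).ravel(),[.56,.15,-.06]);print("stand",r.x.round(4),r.fun.round(1))
th=np.linspace(0,2*np.pi,60)
prof=[(0,.02),(.03,.022),(.08,.017),(.087,.012),(.09,.004)]
def ext(c,x,y,z0):
    q=np.concatenate([proj(c,np.c_[x+r*np.cos(th),y+r*np.sin(th),0*th+z+z0]) for z,r in prof]); return np.r_[q.min(0),q.max(0)]
e=np.r_[S([322,137]),S([401,321])]
r2=least_squares(lambda p:ext(s,*p,.055)-e,[.56,.15],diff_step=1e-4);print("shaker",r2.x.round(4),r2.fun.round(1))
E
python3 m2.py
```

```text
stand [ 0.5644  0.1515 -0.1053] [-2.4 -3.3  1.3  2.1 -0.2  0.7  1.2 -0.2]
stand [ 0.5629  0.156  -0.0719] [ 0.5  0.5 -0.  -0.4 -0.5 -0.1]
shaker [0.5632 0.1531] [-1.1 -0.3  1.1  0.3]
```

Emit:
{"name": "drive_tool", "arguments": {
  "rows": [0.001, 0, 0.008, 0, 0, 0, -1, 0, 0, 0.008, 0, 0, 0, -1, 0, 0, 0.007, 0, 0, 0, -1, 0, 0, 0.007, 0, 0, 0, -1, 0, 0, 0, 0, 0, 0, -1]
}}

```text
time_s: 6.65
tool_pos: [0.563, 0.153, 0.2464]
tool_rot: [-179.9, 0.0, 86.6]
force: [0.2, -0.6, -0.8]
grip_width: 0.0377
grasp_force: 14.7
```

Emit:
{"name": "drive_tool", "arguments": {
  "rows": [0, 0, 0.004, 0, 0, 0, -1, 0, 0, 0.004, 0, 0, 0, -1, 0, 0, 0.003, 0, 0, 0, -1, 0, 0, 0, 0, 0, 0, -1, 0, 0, 0, 0, 0, 0, -1]
}}

```text
time_s: 7.28
tool_pos: [0.5634, 0.1531, 0.2364]
tool_rot: [180.0, -0.0, 86.6]
force: [-0.1, 0.1, -1.9]
grip_width: 0.0373
grasp_force: 14.7
```

Emit:
{"name": "drive_tool", "arguments": {
  "rows": [0, 0, 0.001, 0, 0, 0, -1, 0, 0, 0.001, 0, 0, 0, -1, 0, 0, 0, 0, 0, 0, -1, 0, 0, 0, 0, 0, 0, -1]
}}

```text
time_s: 7.78
tool_pos: [0.5634, 0.1531, 0.2344]
tool_rot: [180.0, -0.0, 86.6]
force: [-0.8, 0.6, 0.1]
grip_width: 0.0375
grasp_force: 14.8
```

Emit:
{"name": "drive_tool", "arguments": {
  "rows": [0, 0, 0.0005, 0, 0, 0, -1, 0, 0, 0, 0, 0, 0, -1, 0, 0, 0, 0, 0, 0, 0.3, 0, 0, 0, 0, 0, 0, 0.5, 0, 0, 0, 0, 0, 0, 0.5]
}}

```text
time_s: 8.4
tool_pos: [0.5632, 0.1531, 0.2335]
tool_rot: [-180.0, 0.0, 86.6]
force: [-0.0, -0.1, 0.4]
grip_width: 0.0593
grasp_force: 0.0
```

Emit:
{"name": "drive_tool", "arguments": {
  "rows": [0, 0, 0, 0, 0, 0, 0.5, 0, 0, -0.015, 0, 0, 0, 0.5, 0, 0, -0.04, 0, 0, 0, 0.5, 0, 0, -0.04, 0, 0, 0, 0.5, 0, 0, -0.03, 0, 0, 0, 0]
}}

```text
time_s: 9.02
tool_pos: [0.5636, 0.1529, 0.362]
tool_rot: [179.8, -0.1, 86.6]
force: [0.4, 0.2, 0.3]
grip_width: 0.0607
grasp_force: 0.0
```

Emit:
{"name": "drive_tool", "arguments": {
  "rows": [-0.0157, -0.0325, 0, 0, 0, 0, -1, -0.0157, -0.0325, 0, 0, 0, 0, -1, -0.0156, -0.0325, 0, 0, 0, 0, -1, 0, 0, 0, 0, 0, 0, -1]
}}

```text
time_s: 9.52
tool_pos: [0.4618, 0.1108, 0.3599]
tool_rot: [180.0, -0.1, 86.6]
force: [1.4, 1.0, 0.4]
grip_width: 0.0233
grasp_force: 0.0
```

Emit:
{"name": "drive_tool", "arguments": {
  "rows": [0, 0, 0.035, 0, 0, 0, -1, 0, 0, 0.035, 0, 0, 0, -1, 0, 0, 0.035, 0, 0, 0, -1, 0, 0, 0.03, 0, 0, 0, -1, 0, 0, 0, 0, 0, 0, -1]
}}

```text
time_s: 10.15
tool_pos: [0.463, 0.1119, 0.2225]
tool_rot: [-179.8, 0.1, 86.6]
force: [0.1, 0.2, 0.2]
grip_width: 0.0007
grasp_force: 0.0
```

Run:
```python
from h import *
import pickle
for i in range(4): s=read_camera("scene")
t=read_camera("top"); pickle.dump((s,t),open("st4.pkl","wb"))
o=get_obs(); print(o["tool_pos"],o["tool_rot"],o["force"],o["grip_width"],o["qpos"].round(1))
b=cv2.resize(s["color"][105:215,170:300],None,fx=4.5,fy=4.5,interpolation=cv2.INTER_CUBIC)
cv2.imwrite("pics/s4.png",b)
```

```text
[0.46421504 0.11220129 0.22537995] [ 1.79839765e+02 -8.91527902e-02  8.66210117e+01] [ 0.19382161 -1.23432613 -0.54231154] 0.00045277168781323717 [-41.2   7.6  26.  119.3  -4.1  53.8 -16.4]
```

View pics/s4.png

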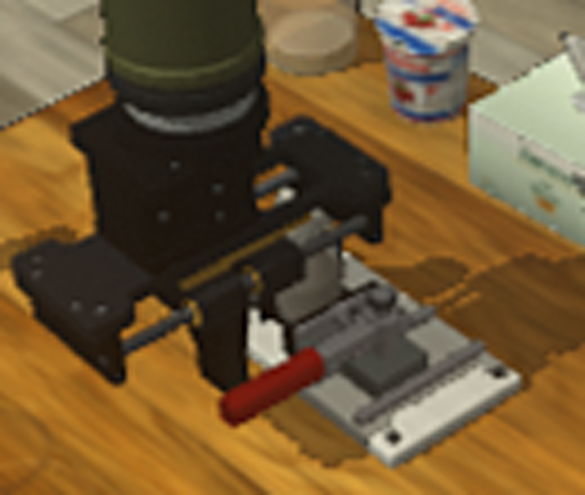

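Emit:
{"name": "drive_tool", "arguments": {
  "rows": [-0.004, 0, 0, 0, 0, 0, -1, -0.003, 0, 0, 0, 0, 0, -1, -0.0015, 0, 0, 0, 0, 0, -1, 0, 0, 0, 0, 0, 0, -1]
}}

```text
time_s: 10.9
tool_pos: [0.4627, 0.1032, 0.2238]
tool_rot: [180.0, -0.0, 86.6]
force: [-0.3, 0.5, 0.0]
grip_width: 0.0008
grasp_force: 0.0
```

Emit:
{"name": "drive_tool", "arguments": {
  "rows": [-0.0015, 0, 0, 0, 0, 0, -1, -0.0015, 0, 0, 0, 0, 0, -1, 0, 0, 0, 0, 0, 0, -1]
}}

```text
time_s: 11.28
tool_pos: [0.4625, 0.1004, 0.2237]
tool_rot: [-180.0, -0.0, 86.6]
force: [-0.4, 0.1, -0.2]
grip_width: 0.0005
grasp_force: 0.0
```

Emit:
{"name": "drive_tool", "arguments": {
  "rows": [-0.001, 0, 0, 0, 0, 0, -1, -0.001, 0, 0, 0, 0, 0, -1, 0, 0, 0, 0, 0, 0, -1]
}}

```text
time_s: 11.65
tool_pos: [0.4624, 0.0984, 0.2237]
tool_rot: [-180.0, -0.0, 86.6]
force: [-0.9, 1.0, -0.2]
grip_width: 0.0005
grasp_force: 0.3
```

Emit:
{"name": "drive_tool", "arguments": {
  "rows": [-0.001, 0, 0, 0, 0, 0, -1, -0.001, 0, 0, 0, 0, 0, -1, 0, 0, 0, 0, 0, 0, -1]
}}

```text
time_s: 12.02
tool_pos: [0.4622, 0.0964, 0.2237]
tool_rot: [-180.0, -0.0, 86.6]
force: [-0.3, 2.3, -0.4]
grip_width: 0.0004
grasp_force: 0.4
```

Emit:
{"name": "drive_tool", "arguments": {
  "rows": [-0.0045, -0.0006, 0, 0, 0, -0.05, -1, -0.0045, -0.0006, 0, 0, 0, -0.05, -1, -0.0045, -0.0006, 0, 0, 0, -0.05, -1, -0.0045, -0.0006, 0, 0, 0, -0.05, -1, -0.0045, -0.0006, 0, 0, 0, -0.05, -1]
}}

```text
time_s: 12.65
tool_pos: [0.4602, 0.0747, 0.2238]
tool_rot: [180.0, -0.1, 101.1]
force: [-0.6, 4.2, -1.0]
grip_width: 0.0007
grasp_force: 2.1
```

Emit:
{"name": "drive_tool", "arguments": {
  "rows": [-0.0045, -0.0006, 0, 0, 0, -0.05, -1, -0.0045, -0.0006, 0, 0, 0, -0.05, -1, -0.0045, -0.0006, 0, 0, 0, -0.05, -1, -0.0045, -0.0006, 0, 0, 0, -0.05, -1, -0.0045, -0.0006, 0, 0, 0, -0.05, -1]
}}

```text
time_s: 13.28
tool_pos: [0.4633, 0.0533, 0.2237]
tool_rot: [-180.0, -0.2, 115.4]
force: [-2.1, 6.7, 1.1]
grip_width: 0.0006
grasp_force: 3.5
```

Emit:
{"name": "drive_tool", "arguments": {
  "rows": [-0.0045, -0.0006, 0, 0, 0, -0.05, -1, -0.0045, -0.0006, 0, 0, 0, -0.05, -1, -0.0045, -0.0006, 0, 0, 0, -0.05, -1, -0.0045, -0.0006, 0, 0, 0, -0.05, -1, -0.0045, -0.0006, 0, 0, 0, -0.05, -1]
}}

```text
time_s: 13.9
tool_pos: [0.4716, 0.0327, 0.2236]
tool_rot: [-179.9, -0.3, 129.8]
force: [-6.4, 6.6, 4.7]
grip_width: 0.0004
grasp_force: 4.3
```

Emit:
{"name": "drive_tool", "arguments": {
  "rows": [-0.0045, -0.0006, 0, 0, 0, -0.05, -1, -0.0045, -0.0006, 0, 0, 0, -0.05, -1, -0.0045, -0.0006, 0, 0, 0, -0.05, -1, -0.0045, -0.0006, 0, 0, 0, -0.05, -1, -0.0045, -0.0006, 0, 0, 0, -0.05, -1]
}}

```text
time_s: 14.52
tool_pos: [0.4851, 0.0142, 0.2234]
tool_rot: [-179.9, -0.4, 144.1]
force: [-7.3, 4.3, 6.2]
grip_width: 0.0005
grasp_force: 4.4
```

Emit:
{"name": "drive_tool", "arguments": {
  "rows": [-0.0045, -0.0006, 0, 0, 0, -0.05, -1, -0.0045, -0.0006, 0, 0, 0, -0.05, -1, -0.0045, -0.0006, 0, 0, 0, -0.05, -1, -0.0045, -0.0006, 0, 0, 0, -0.05, -1, -0.0045, -0.0006, 0, 0, 0, -0.05, -1]
}}

```text
time_s: 15.15
tool_pos: [0.503, -0.0008, 0.2232]
tool_rot: [-179.9, -0.3, 158.4]
force: [-5.8, 1.1, 5.2]
grip_width: 0.0006
grasp_force: 3.2
```

Run:
```python
from h import *
s=read_camera("scene")
o=get_obs(); print(o["tool_pos"],o["tool_rot"],o["force"],o["qpos"].round(1))
b=cv2.resize(s["color"][105:235,150:300],None,fx=4.5,fy=4.5,interpolation=cv2.INTER_CUBIC)
cv2.imwrite("pics/s5.png",b)
```

```text
[ 0.503464   -0.0010769   0.22330687] [-179.9246376    -0.26877029  158.43564622] [-5.17310676  1.31662912  3.109747  ] [-26.4  11.1  25.6 115.8  -5.9  54.6  70.7]
```

View pics/s5.png

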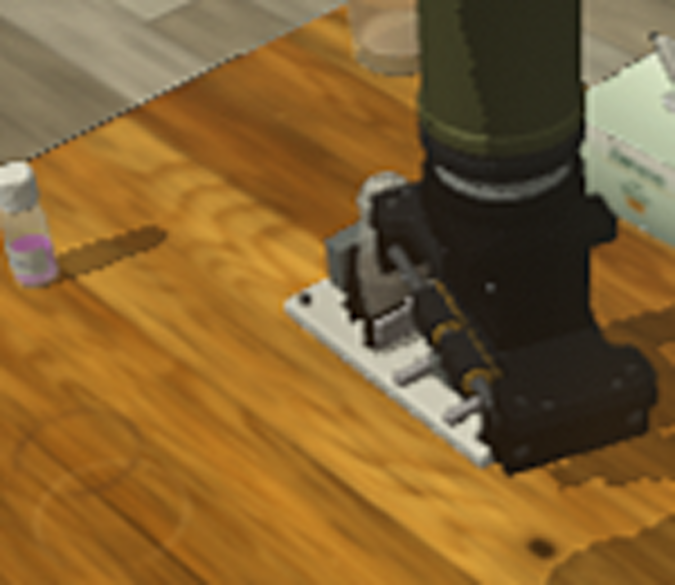

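Emit:
{"name": "drive_tool", "arguments": {
  "rows": [-0.0045, -0.0006, 0, 0, 0, -0.05, -1, -0.0045, -0.0006, 0, 0, 0, -0.05, -1, -0.0036, -0.0005, 0, 0, 0, -0.04, -1, 0, 0, 0, 0, 0, 0, -1]
}}

```text
time_s: 15.7
tool_pos: [0.5151, -0.0073, 0.2232]
tool_rot: [-179.9, -0.1, 166.2]
force: [-3.1, -0.1, 1.5]
grip_width: 0.0004
grasp_force: 1.6
```

Emit:
{"name": "drive_tool", "arguments": {
  "rows": [-0.0018, -0.0002, 0, 0, 0, -0.02, -1, -0.0018, -0.0002, 0, 0, 0, -0.02, -1, -0.0018, -0.0002, 0, 0, 0, -0.02, -1, 0, 0, 0, 0, 0, 0, -1]
}}

```text
time_s: 16.2
tool_pos: [0.5216, -0.0085, 0.224]
tool_rot: [180.0, 0.1, 169.7]
force: [-0.9, -0.2, -0.6]
grip_width: 0.0003
grasp_force: 0.5
```

Emit:
{"name": "drive_tool", "arguments": {
  "rows": [-0.0018, -0.0002, 0, 0, 0, -0.02, -1, -0.0009, -0.0001, 0, 0, 0, -0.01, -1, 0, 0, 0, 0, 0, 0, -1]
}}

```text
time_s: 16.58
tool_pos: [0.5241, -0.0092, 0.2241]
tool_rot: [180.0, 0.1, 171.4]
force: [-0.2, 0.8, -0.1]
grip_width: 0.0002
grasp_force: 0.0
```

Emit:
{"name": "drive_tool", "arguments": {
  "rows": [-0.0009, -0.0001, 0, 0, 0, -0.01, -1, -0.0009, -0.0001, 0, 0, 0, -0.01, -1, 0, 0, 0, 0, 0, 0, -1]
}}

```text
time_s: 16.95
tool_pos: [0.5256, -0.0097, 0.2239]
tool_rot: [180.0, 0.0, 172.6]
force: [-0.3, -0.7, 0.1]
grip_width: 0.0004
grasp_force: 0.0
```

Run:
```python
from h import *
import pickle
a=[]
for i in range(3):
  t=read_camera("top"); o=get_obs(); a.append(o["force"])
print(np.mean(a,0),o["tool_pos"])
pickle.dump(t,open("top6.pkl","wb"))
b=cv2.resize(t["color"][120:240,180:300],None,fx=4.8,fy=4.8,interpolation=cv2.INTER_CUBIC)
cv2.imwrite("pics/t6.png",b)
```

```text
[-0.27363688 -0.15885421  0.06063059] [ 0.52542106 -0.00978594  0.22377523]
```

View pics/t6.png

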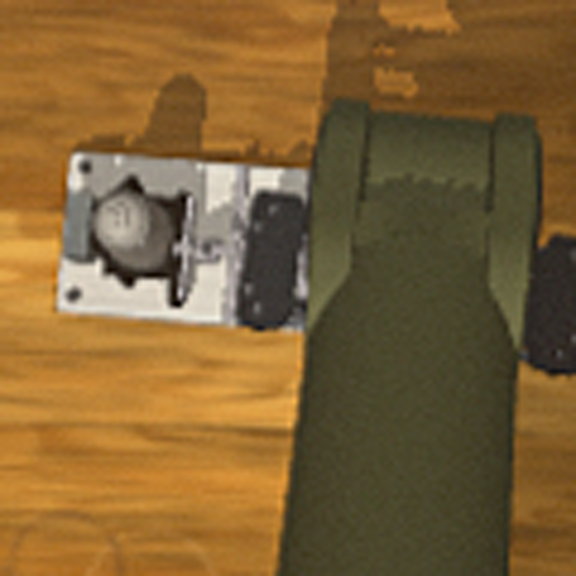

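Emit:
{"name": "drive_tool", "arguments": {
  "rows": [-0.0009, -0.0001, 0, 0, 0, -0.01, -1, -0.0009, -0.0001, 0, 0, 0, -0.01, -1, 0, 0, 0, 0, 0, 0, -1]
}}

```text
time_s: 17.48
tool_pos: [0.5272, -0.0102, 0.2238]
tool_rot: [180.0, 0.0, 173.7]
force: [-0.5, -0.5, 0.3]
grip_width: 0.0004
grasp_force: 0.0
```

Emit:
{"name": "drive_tool", "arguments": {
  "rows": [0.01, 0, 0, 0, 0, 0, -1, 0.03, 0, 0, 0, 0, 0, -1, 0.02, 0, -0.04, 0, 0, 0, -1, 0, 0, -0.06, 0, 0, 0, -1, 0, -0.06, -0.06, 0, 0, 0, -1]
}}

```text
time_s: 18.1
tool_pos: [0.4623, -0.0452, 0.3703]
tool_rot: [179.9, 0.1, 174.1]
force: [1.2, -0.7, 0.4]
grip_width: 0.0007
grasp_force: 0.0
```

Emit:
{"name": "drive_tool", "arguments": {
  "rows": [0, -0.06, 0, 0, 0, 0, -1, 0, -0.06, 0, 0, 0, 0, -1, 0, -0.06, 0, 0, 0, 0, -1, 0, 0, 0, 0, 0, 0, -1]
}}

```text
time_s: 18.6
tool_pos: [0.4405, -0.2313, 0.3681]
tool_rot: [-179.9, 0.0, 173.2]
force: [0.7, 0.1, 0.2]
grip_width: 0.0005
grasp_force: 0.0
```

Run:
```python
from h import *
s=read_camera("scene");t=read_camera("top"); print(get_obs()["tool_pos"])
b=cv2.resize(s["color"][95:225,140:270],None,fx=3,fy=3,interpolation=cv2.INTER_CUBIC)
a=cv2.resize(t["color"][120:250,180:310],None,fx=3,fy=3,interpolation=cv2.INTER_CUBIC)
cv2.imwrite("pics/f7.png",np.hstack([a,b]))
```

```text
[ 0.44230299 -0.22649111  0.3676369 ]
```

View pics/f7.png

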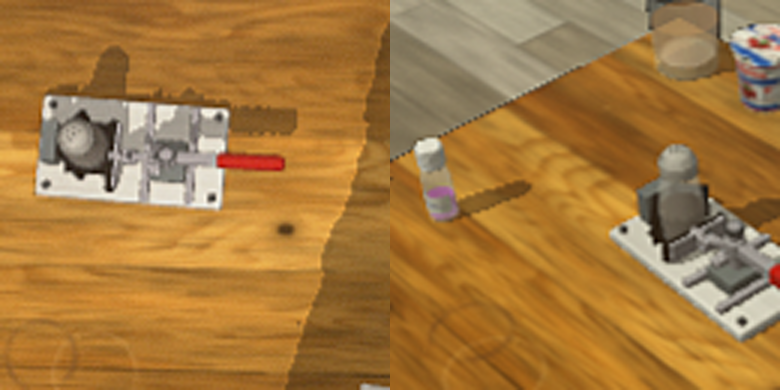

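Emit:
{"name": "drive_tool", "arguments": {
  "rows": [0, 0, 0, 0, 0, 0, -1, 0, 0, 0, 0, 0, 0, -1, 0, 0, 0, 0, 0, 0, -1]
}}

```text
time_s: 19.08
tool_pos: [0.4431, -0.2257, 0.3679]
tool_rot: [180.0, -0.0, 173.8]
force: [-0.6, -0.6, 0.5]
grip_width: 0.0003
grasp_force: 0.0
```

```bash
python3 -c "
from cell import *
o=get_obs();print(o['force'],o['joint_velocities'].round(1));print(sign_off())"
```

```text
[-0.60709897 -0.56830368  0.48454338] [ 0.1  0.1  0.3 -0.1 -0.  -0.   0. ]
the job is handed in; nothing more can be done
None
```

I handed the job in at about 19 s: in the last pictures the shaker stands upright in the V nest, the red lever lies along the stand's -y after snapping over, and the robot is clear of everything; the vials were never approached, no force reading came near a limit, and sign-off returned no verdict.

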